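Clamp the box grater in the one-handed preparation board

TASK

Get the box grater ready for one-handed grating: stand it upright on the wooden clamp board between the two jaws, broad sides facing the jaws, and let go of it. Then work the ratchet lever by its upright grip, one full stroke after another, until the sliding jaw holds the grater firmly against the fixed jaw, and stop there: the jaw's sprung pad should be clearly pushed in, but only part-way, not squeezed back against the jaw. Move the jaw only with the lever, and do not disturb the mug, the tub or the jar.

Things in the scene. Friction and masses are not known exactly. Their poses are not given: they have to be found in the camera images.
- clamp_board: Pale wooden board with a ratchet vice, 140 (x) x 310 (y) x 22 mm high, fixed on the table; origin at table level under its middle, z up. +y is the way the sliding jaw closes; the lever grip sticks out on the -x side. The fixed jaw stands at the +y end, the sliding jaw faces it; both are centred on x = 0. The grater stands on the board's top (z = 22 mm), once clamped at about x = 0, y = +77 mm.
- fixed_jaw (a point): Foot of the fixed jaw's rubber face, at the face's middle, on the board's top (x = 0, y = +116 mm in the board's frame). The face looks to the board's -y; the jaw is 110 mm wide and 70 mm tall. Same axes as the board.
- jaw: Sliding jaw: wooden block 110 (x) x 20 (y) x 66 mm with the sprung pad in front and a toothed steel bar (teeth 10 mm apart) behind. Origin under the block's centre on the board's top, axes as the board's. It slides to the board's +y only (a pawl stops it going back; drag 7 N). With the pad out, the pad's face is 38 mm ahead (+y) of the origin. At the start the jaws' faces are 109 to 131 mm apart.
- pad (a joint): Sprung pad of the sliding jaw (black rubber on a steel plate, 100 mm wide, 54 mm tall, on two coil springs): 0 = out, grows in metres as it is pushed back, 0.0165 = squeezed all the way. It resists with 3.6 N plus 0.9 N per mm. The grip is right with the pad pushed in by 3 to 13 mm. One tooth too many squeezes it fully, and nothing lets it back.
- lever (a joint): Ratchet lever: 0 = at rest (a spring brings it back), 0.29 rad = full stroke, at the stop. Each full stroke (beyond 0.26 rad) and return moves the jaw on by one 10 mm tooth; under load the jaw settles back up to 4 mm as the lever returns. The lever must come back to under 0.04 rad to catch the next tooth. The grip takes 3 to 15 N.
- lever_grip (a point): Middle of the lever's upright wooden grip, 29 mm thick, 56 mm tall, 95 mm above the table. A stroke carries it about 40 mm towards the board's +y, on an arc of 140 mm radius about lever_pivot. The lever's steel bar lies 36 mm below this point.
- lever_pivot (a point): Pivot of the lever, upright axis (x = +30 mm, y = -123 mm in the board's frame).
- grater: Four-sided steel box grater with a dark grip bow on top, 86 (x) x 117 (y) x 238 mm, about 0.27 kg; origin under the centre of its foot, z up. Broad sides face +-x, 78 mm apart low down, tapering upwards. The bow runs along y: 22 mm wide in x, 82 mm long, its bar 12 mm thick with the top at z = 238 mm. Clamped, its x axis lies along the board's y, either way round.
- mug: White mug standing by, 83 x 115 x 86 mm; leave alone.
- tub: Flat spread tub with lid standing by, 96 x 137 x 53 mm; leave alone.
- jar: Small jar with a dark lid standing by, 65 mm diameter, 110 mm tall; leave alone.

How it is judged (in metres and radians):
On the way:
1. the grater stands upright on the board between the jaws, let go, the pad not yet pushed in (angle between grater's own z axis and vertical below 0.06 rad and z of grater in the frame of clamp_board between 0.018 and 0.026 m and x of grater in the frame of clamp_board between -0.03 and 0.03 m and y of grater in the frame of clamp_board between 0.02 and 0.085 m and contact force between the fingers and grater below 0.2 N and value of joint pad below 0.003 m), for 0.2 s.
At the end, for the whole second after the job is handed in: The grater stands upright (within 0.06 rad) on the board, at rest, within 30 mm of the jaws' centre line, broad sides square to the jaws within 0.12 rad and against the fixed jaw, gripped by the sliding jaw with more than 4 N, the sprung pad pushed in by 3 to 13 mm (value of joint pad between 0.003 and 0.013 m and contact force between jaw and grater above 4 N and angle between grater's own z axis and vertical below 0.06 rad and z of grater in the frame of clamp_board between 0.018 and 0.027 m and x of grater in the frame of clamp_board between -0.03 and 0.03 m and y of grater in the frame of clamp_board between 0.065 and 0.085 m and angle between the x axis of grater and the y axis of clamp_board, either way round below 0.12 rad and linear speed of grater below 0.01 m/s); the robot touches nothing.
It fails at once if the robot pushes the sliding jaw or its pad directly (contact force between any of the fingers, the arm and jaw above 3 N).
It fails at once if the mug, tub or jar is moved by more than 20 mm (distance of any of mug, tub, jar from where it was at the start of the episode above 0.02 m).
It also fails if it takes over 70 s, if anything falls off the work surface, if the arm or the gripper's body presses on something with over 40 N, if the wrist force passes 120 N, or if a joint passes its speed limit or range.

ROBOT

A 7-joint arm with a two-finger parallel gripper is mounted at the origin on a cart in front of the work surface, level with it; the furniture and walls round the work are solid. World frame = base frame: x ahead of the robot, y to its left, z up, the work surface at z = 0. Lengths are in m, angles in degrees, forces in N, time in s.
With the tool pointing down it reaches from about 0.425 to 0.875 m from the base axis. Payload 4.7 kg.
Tool frame: the origin (TCP) lies midway between the tips of the shut fingers; the grasp point (between the pads) lies 19 mm behind it; z points along the fingers, y is the line along which they close (so a half turn about z gives the same grasp; the last joint's range is limited). The gripper opens to 87 mm and grips with 3 to 60 N. Pads are 19 mm wide; open, the fingers measure 117 mm over their backs; the gripper's body (75 mm by 190 mm) begins 51 mm behind the grasp point.
Start: joints at [-75.166, 18.392, -4.016, 83.108, 1.295, 78.541, -3.26], TCP at [0.158, 0.631, 0.223] pointing down, gripper open.
Joint ranges: [-163.93, 163.93], [-17.29, 119.83], [-79.2, 71.16], [3.27, 140.29], [-89.18, 269.18], [5.43, 117.66], [-154.24, 154.24]. Speed limits (degrees/s): [147.25, 147.25, 180, 180, 180, 180, 180].

INTERFACE

Orientations are given as [roll, pitch, yaw] about the fixed x, y, z axes, in that order (R = Rz(yaw) Ry(pitch) Rx(roll)).
In Python, from cell import env gives the robot as it stands. The module is installed in compiled form; this text tells all that it offers.
- The arm moves only by the tool step_arm, never from a script. Its argument "rows" is a list of rows, each an object with "angular": the turn, a rotation vector about the tool's x, y, z in units of pi rad (1.0 is pi rad), a list of three; "slide": the shift along the tool's x, y, z in units of 500 mm (1.0 is 500 mm), a list of three; "jaw": the opening, from 0 (shut) to 1 (fully open). A call has 1 to 10 rows; each row shifts and turns the commanded pose from where the row before left it, along the tool's axes as they then stand; what a row does not reach is not made up. A row lasts 1/8 s, in which the tool goes at most 62.5 mm and 10.7 degrees, less where a joint would pass 70% of its speed; a pose out of reach is approached as far as the arm can. A call with a number of a shift or a turn outside -1 to 1 is refused whole. A call with a gripper value outside its range is refused whole. The fingers move at their own pace and stop on an object; "newtons" is the grip in N (left out, the last holds). Time passes only in rows, so rows that do not move let the fingers close. It gives the time, the measured TCP pose, the force, the opening and the grip force at its end, in the units of the state.
- env.get_obs(): the state, without advancing time (a new reading comes with each control period).
- env.read_camera(name): name is "side" or "top" or "wrist"; returns the picture (420x560x3 uint8, red, green, blue); there is no depth.
- env.camera_info(name): a dict with "fx", "fy", "cx", "cy" (pixels), "R" (3x3) and "t" (3): a world point X has camera coordinates R X + t. Camera axes: x right, y down, z forward; pixel columns grow to the right and rows downward; lengths in m; the calibration is good to about 2 mm. The wrist camera is an equidistant fisheye: a pixel r from the principal point sees the ray r / f radians off the axis. A picture is of the moment at which its call begins: read the wrist's pose just before it. camera_info takes no time and is no camera call; for the wrist camera it gives the pose at the moment of the call.
- env.sign_off(): hands the job in; it is judged then, once.
The state is a dict: "time_s": time; "qpos": joint angles; "joint_velocities": joint speeds; "effort": joint torques, N m; "tool_pos": TCP position; "tool_rot": TCP orientation; "force": force on the tool from outside, world axes, zero at the start; "wrist_torque": the same for the moment, N m; "grip_width": finger opening in m; "grasp_force": force on a finger pad.
Only numpy, scipy, OpenCV 4.12 (cv2) and the standard library are available. Lean on these libraries where they do the work, as an engineer would, in place of code of your own. Each camera call takes 0.05 s, during which the arm holds its last target. There are 200 camera calls.

## Working session

There is one attempt and no reset: what is moved stays moved. The work goes in short steps, Python scripts to look and compute and a tool call to move; the robot and the scene stay as the last step left them, time stands still between calls to the robot, and variables do not carry over. Pictures are saved under pics/ and viewed, at most 10 in all, crops included, and the job is handed in when it is done.

Besides the shell and the picture viewer there is one more tool, called after "Request:" by a JSON object that holds its "api" and its "payload", one argument or row to a line. step_arm: Moves the arm, as the interface text tells. Shifts and turns lie within -1 to 1; 1 stands for 500 mm of shift or pi rad of turn. Its arguments: {"type":"object","properties":{"rows":{"type":"array"},"newtons":{"type":"number"}},"required":["rows"]}

```bash
mkdir -p pics; python3 - <<'E'
from cell import env
import cv2,numpy as np
o=env.get_obs(); print({k:np.round(v,3).tolist() for k,v in o.items()})
for n in ("top","side"):
    i=env.camera_info(n); print(n,{k:np.round(v,4).tolist() for k,v in i.items()})
    cv2.imwrite(f"pics/{n}0.png",env.read_camera(n)[:,:,::-1])
E
```

```text
{'time_s': 0.0, 'qpos': [-75.166, 18.441, -4.014, 83.174, 1.297, 78.54, -3.26], 'joint_velocities': [-0.023, 0.02, -0.018, 0.062, -0.063, -0.001, 0.102], 'effort': [0.0, -49.131, -0.404, -31.252, -0.064, 0.044, 0.0], 'tool_pos': [0.157, 0.63, 0.221], 'tool_rot': [-179.89, 0.008, 165.974], 'force': [0.021, 0.215, 0.382], 'wrist_torque': [0.01, -0.019, -0.025], 'grasp_force': 0.0, 'grip_width': 0.088}
top {'fx': 454.5955, 'fy': 454.5955, 'cx': 280.1431, 'cy': 203.8657, 'R': [[0.0067, -0.9998, -0.0201], [-0.9945, -0.0046, -0.1044], [0.1043, 0.0207, -0.9943]], 't': [0.0882, 0.5385, 1.6221]}
side {'fx': 399.4526, 'fy': 399.4526, 'cx': 275.0873, 'cy': 211.889, 'R': [[0.8085, -0.5882, -0.0184], [-0.2304, -0.2877, -0.9296], [0.5415, 0.7558, -0.3681]], 't': [-0.3878, 0.2173, 0.9276]}
```

View pics/top0.png

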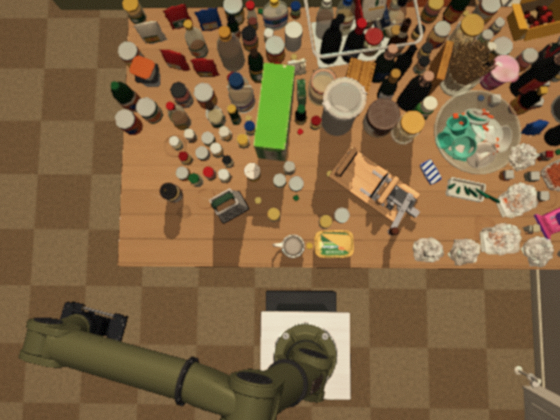

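View pics/side0.png

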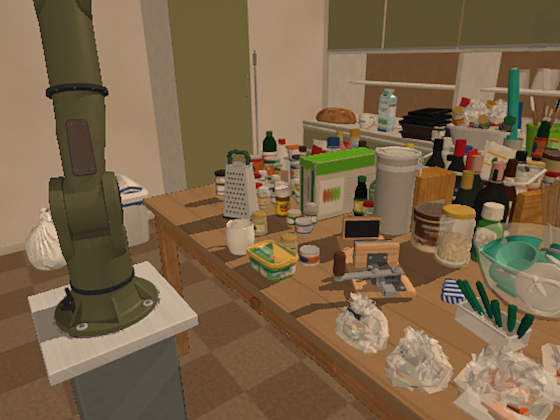

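The top view shows the grater at about (228,205), the board at about (373,188) with the lever grip at (394,232), the mug at (292,245) and the tub at (333,243). Next I enlarge this area.

```bash
python3 - <<'E'
import cv2
a=cv2.imread("pics/top0.png"); s=cv2.imread("pics/side0.png")
c=lambda im,x0,y0,x1,y1,k:cv2.resize(im[y0:y1,x0:x1],None,fx=k,fy=k,interpolation=cv2.INTER_CUBIC)
import numpy as np
L=c(a,320,140,430,245,5)
R=c(a,205,180,255,230,5)
out=np.zeros((525,800,3),np.uint8); out[:,:550]=L; out[:250,550:800]=R
cv2.imwrite("pics/topcrop.png",out)
L=c(s,325,205,425,305,5); R=c(s,205,140,265,230,5)
out=np.zeros((500,800,3),np.uint8); out[:,:500]=L; out[:450,500:800]=R
cv2.imwrite("pics/sidecrop.png",out)
E
```

```text
(no output)
```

View pics/topcrop.png

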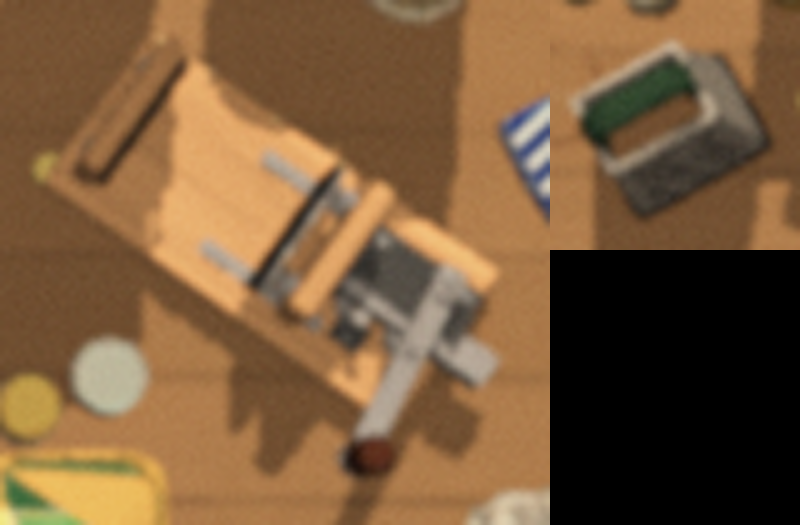

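View pics/sidecrop.png

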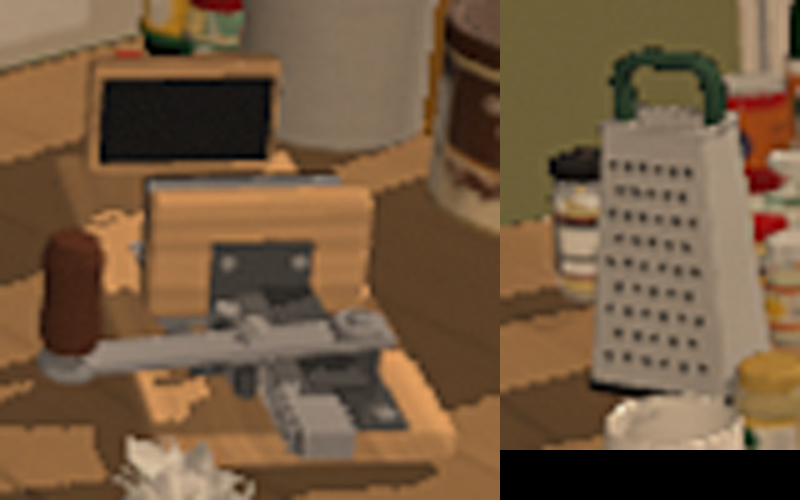

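Top crop (5x): board corners near (45,175), (195,62), (497,272) and (368,400); lever grip top at (372,455) and pivot at (450,280). The green grater bow runs from (590,130) to (690,75). Side crop: the grater stands upright, its bow spanning (612,60)-(725,60), with the jar behind it on its left.

```bash
cat > h.py <<'E'
import numpy as np, cv2
from cell import env
def cast(n,px,z,info=None):
    i=info or env.camera_info(n); R=np.array(i["R"]);t=np.array(i["t"])
    px=np.atleast_2d(px).astype(float)
    u=(px-[i["cx"],i["cy"]])/[i["fx"],i["fy"]]
    if n=="wrist":
        th=np.linalg.norm(u,axis=1,keepdims=True); d=np.hstack([u/np.maximum(th,1e-9)*np.sin(th),np.cos(th)])
    else: d=np.hstack([u,np.ones((len(u),1))])
    C=-R.T@t; d=d@R
    return C+d*((z-C[2])/d[:,2:3])
def proj(n,X,info=None):
    i=info or env.camera_info(n); c=np.atleast_2d(X)@np.array(i["R"]).T+i["t"]
    if n=="wrist":
        r=np.linalg.norm(c[:,:2],axis=1,keepdims=True); u=c[:,:2]/r*np.arctan2(r,c[:,2:])
    else: u=c[:,:2]/c[:,2:]
    return u*[i["fx"],i["fy"]]+[i["cx"],i["cy"]]
E
python3 - <<'E'
from h import *
f=lambda l,ox,oy:np.array(l)/5+[ox,oy]
b=cast("top",f([(45,175),(497,272),(368,400)],320,140),.022)[:,:2]; print("board L,R,B",b.round(3), np.linalg.norm(b[0]-b[2]),np.linalg.norm(b[1]-b[2]))
d=b[0]-b[2]; print("yaw of +y",np.degrees(np.arctan2(d[1],d[0])),"centre",((b[0]+b[1])/2).round(4))
d=b[2]-b[1]; print("yaw of -x",np.degrees(np.arctan2(d[1],d[0])))
print("grip top",cast("top",f([(372,455)],320,140),.123).round(3),"pivot",cast("top",f([(450,280)],320,140),.065).round(3))
a=cv2.imread("pics/top0.png"); hsv=cv2.cvtColor(a,cv2.COLOR_BGR2HSV)
m=cv2.inRange(hsv,(50,60,20),(90,255,140)); k=np.zeros_like(m);k[185:215,208:250]=255
p=np.argwhere(m&k)[:,::-1]; r=cv2.minAreaRect(p.astype(np.float32)); print(len(p),r)
bx=cast("top",cv2.boxPoints(r),.238); print(bx.round(3))
s=cv2.imread("pics/side0.png"); hs=cv2.cvtColor(s,cv2.COLOR_BGR2HSV)
g=f([(590,128),(687,72),(640,100)],95,180); 
print("bow pts",cast("top",g,.236).round(3))
w=cast("top",g,.236); print("side reproj /crop",(proj("side",w)-[205,140])*5+[500,0])
# foot corner in top (645,215),(770,145)
w=cast("top",f([(645,215),(770,145)],95,180),0); print("foot",w.round(3))
# foot corners in side
print("side foot",cast("side",f([(590,385),(730,395)],105,140),0).round(3), "side grip top",cast("side",f([(72,232)],325,205),.123),"jar side",cast("side",f([(578,295)],105,140),0))
E
```

```text
board L,R,B [[ 0.646 -0.087]
 [ 0.576 -0.414]
 [ 0.482 -0.319]] 0.28442173734812476 0.13348612809406832
yaw of +y 54.79920410446853 centre [ 0.6108 -0.2507]
yaw of -x 134.57688836147784
grip top [[ 0.438 -0.298  0.123]] pivot [[ 0.564 -0.369  0.065]]
106 ((221.71701049804688, 199.49057006835938), (5.633457183837891, 21.562545776367188), 60.945396423339844)
[[0.52  0.307 0.238]
 [0.554 0.248 0.238]
 [0.538 0.239 0.238]
 [0.504 0.298 0.238]]
bow pts [[0.51  0.301 0.236]
 [0.546 0.239 0.236]
 [0.528 0.269 0.236]]
side reproj /crop [[617.39366266  53.29044117]
 [711.63759143  61.16369061]
 [664.75226395  57.43260864]]
foot [[0.469 0.299 0.   ]
 [0.521 0.207 0.   ]]
side foot [[0.476 0.311 0.   ]
 [0.545 0.233 0.   ]] side grip top [[ 0.44060975 -0.30186949  0.123     ]] jar side [[0.56229032 0.48428067 0.        ]]
```

Request:
{"api": "step_arm", "payload": {
  "rows": [
    {"angular": [0,0,0.051],"slide": [0,0,-0.056],"jaw": 1},
    {"angular": [0,0,0.051],"slide": [0,0,-0.056],"jaw": 1},
    {"angular": [0,0,0.051],"slide": [0,0,-0.056],"jaw": 1},
    {"angular": [0,0,0.051],"slide": [0,0,-0.056],"jaw": 1},
    {"angular": [0,0,0.051],"slide": [0,0,-0.056],"jaw": 1}
  ]
}}

```text
time_s: 0.72
tool_pos: [0.1575, 0.6304, 0.3629]
tool_rot: [-180.0, 0.0, 119.8]
force: [-0.0, 0.1, -1.5]
grip_width: 0.0869
grasp_force: 0.0
```

Request:
{"api": "step_arm", "payload": {
  "rows": [
    {"angular": [0,0,0],"slide": [-0.1,0.028,0],"jaw": 1},
    {"angular": [0,0,0],"slide": [-0.1,0.028,0],"jaw": 1},
    {"angular": [0,0,0],"slide": [-0.1,0.028,0],"jaw": 1},
    {"angular": [0,0,0],"slide": [-0.1,0.028,0],"jaw": 1},
    {"angular": [0,0,0],"slide": [-0.1,0.028,0],"jaw": 1},
    {"angular": [0,0,0],"slide": [-0.1,0.028,0],"jaw": 1},
    {"angular": [0,0,0],"slide": [-0.1,0.028,0],"jaw": 1},
    {"angular": [0,0,0],"slide": [-0.1,0.028,0],"jaw": 1},
    {"angular": [0,0,0],"slide": [-0.1,0.028,0],"jaw": 1},
    {"angular": [0,0,0],"slide": [-0.1,0.028,0],"jaw": 1}
  ]
}}

```text
time_s: 1.98
tool_pos: [0.5301, 0.2668, 0.3622]
tool_rot: [-180.0, -0.0, 120.1]
force: [0.6, 1.1, -0.6]
grip_width: 0.0867
grasp_force: 0.0
```

```bash
python3 - <<'E'
from h import *
o=env.get_obs(); print({k:np.round(o[k],3).tolist() for k in ("time_s","qpos","tool_pos","tool_rot")})
i=env.camera_info("wrist"); print({k:np.round(v,4).tolist() for k,v in i.items()})
a=env.read_camera("wrist")[:,:,::-1]; cv2.imwrite("pics/w1.png",a)
np.save("w1.npy",i,allow_pickle=True)
print(proj("wrist",[[.51,.301,.236],[.546,.239,.236],[.528,.27,.236]],i))
E
```

```text
{'time_s': 1.975, 'qpos': [-48.008, 9.956, 22.181, 78.534, -3.752, 92.253, 3.816], 'tool_pos': [0.53, 0.267, 0.362], 'tool_rot': [-179.977, -0.008, 120.091]}
{'fx': 325.1923, 'fy': 325.1923, 'cx': 275.6618, 'cy': 207.7659, 'R': [[0.8647, 0.5023, -0.0001], [0.4869, -0.8381, 0.246], [0.1235, -0.2127, -0.9693]], 't': [-0.5933, -0.0981, 0.5168]}
[[274.44352234 158.22883245]
 [274.49454217 234.85887302]
 [274.46417974 197.53412638]]
```

View pics/w1.png

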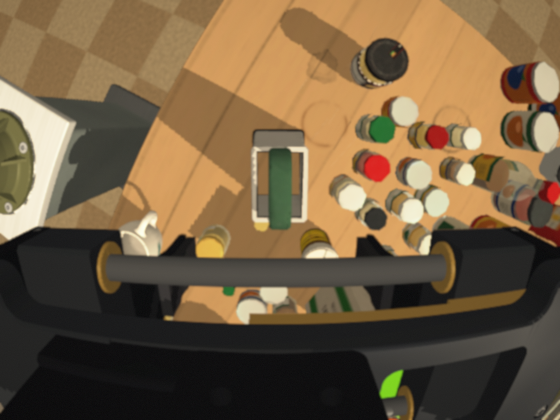

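The wrist view shows the bow as a vertical dark-green strip, columns 268-292 and rows 148-228, parallel to the tool's x axis. I measure it.

```bash
python3 - <<'E'
from h import *
i=np.load("w1.npy",allow_pickle=True).item(); a=cv2.imread("pics/w1.png"); hsv=cv2.cvtColor(a,cv2.COLOR_BGR2HSV)
m=cv2.inRange(hsv,(45,60,15),(100,255,150)); k=np.zeros_like(m);k[140:232,255:308]=255
m=cv2.morphologyEx(m&k,cv2.MORPH_OPEN,np.ones((3,3)))
p=np.argwhere(m)[:,::-1].astype(np.float32); r=cv2.minAreaRect(p); print(r,p.min(0),p.max(0))
w=cast("wrist",cv2.boxPoints(r),.238,i); print(w.round(4),w.mean(0).round(4))
y=np.array([.866,.5]); x=np.array([-.5,.866])
print((w[:,:2]-[.5301,.2668])@np.c_[x,y])
for row in (160,175,190,205,220):
    c=p[p[:,1]==row][:,0]; print(row,c.min(),c.max())
E
```

```text
((279.5, 188.5), (79.0, 21.0), 90.0) [269. 149.] [290. 228.]
[[0.5016 0.3059 0.238 ]
 [0.5176 0.3152 0.238 ]
 [0.5547 0.2526 0.238 ]
 [0.5379 0.2429 0.238 ]] [0.528  0.2791 0.238 ]
[[ 0.04805445 -0.00510636]
 [ 0.04812944  0.01337615]
 [-0.02458661  0.01423575]
 [-0.02462816 -0.00522563]]
160 270.0 290.0
175 270.0 290.0
190 270.0 290.0
205 269.0 290.0
220 270.0 289.0
```

Request:
{"api": "step_arm", "payload": {
  "rows": [
    {"angular": [0,0,0],"slide": [0.017,0.0086,0.02],"jaw": 1},
    {"angular": [0,0,0],"slide": [0,0,0.07],"jaw": 1},
    {"angular": [0,0,0],"slide": [0,0,0.07],"jaw": 1},
    {"angular": [0,0,0],"slide": [0,0,0.07],"jaw": 1},
    {"angular": [0,0,0],"slide": [0,0,0.05],"jaw": 1},
    {"angular": [0,0,0],"slide": [0,0,0.018],"jaw": 1},
    {"angular": [0,0,0],"slide": [0,0,0],"jaw": 1}
  ],
  "newtons": 30
}}

```text
time_s: 2.9
tool_pos: [0.5279, 0.2785, 0.2132]
tool_rot: [-179.9, -0.0, 120.2]
force: [-0.5, 0.1, 0.4]
grip_width: 0.0869
grasp_force: 0.0
```

Request:
{"api": "step_arm", "payload": {
  "rows": [
    {"angular": [0,0,0],"slide": [0,0,0],"jaw": 0},
    {"angular": [0,0,0],"slide": [0,0,0],"jaw": 0},
    {"angular": [0,0,0],"slide": [0,0,0],"jaw": 0},
    {"angular": [0,0,0],"slide": [0,0,0],"jaw": 0},
    {"angular": [0,0,0],"slide": [0,0,0],"jaw": 0},
    {"angular": [0,0,0],"slide": [0,0,0],"jaw": 0}
  ],
  "newtons": 30
}}

```text
time_s: 3.65
tool_pos: [0.5287, 0.2776, 0.2135]
tool_rot: [180.0, -0.0, 120.1]
force: [-0.0, -0.2, -0.3]
grip_width: 0.0348
grasp_force: 0.0
```

Request:
{"api": "step_arm", "payload": {
  "rows": [
    {"angular": [0,0,0],"slide": [0,0,0],"jaw": 0},
    {"angular": [0,0,0],"slide": [0,0,0],"jaw": 0},
    {"angular": [0,0,0],"slide": [0,0,0],"jaw": 0},
    {"angular": [0,0,0],"slide": [0,0,0],"jaw": 0}
  ],
  "newtons": 30
}}

```text
time_s: 4.15
tool_pos: [0.5287, 0.2776, 0.2135]
tool_rot: [-180.0, -0.0, 120.1]
force: [-0.3, 0.5, 0.8]
grip_width: 0.0207
grasp_force: 30.0
```

Request:
{"api": "step_arm", "payload": {
  "rows": [
    {"angular": [0,0,0],"slide": [0,0,-0.02],"jaw": 0},
    {"angular": [0,0,0],"slide": [0,0,-0.04],"jaw": 0},
    {"angular": [0,0,0],"slide": [0,0,-0.06],"jaw": 0},
    {"angular": [0,0,0],"slide": [0,0,-0.06],"jaw": 0},
    {"angular": [0,0,0],"slide": [0,0,-0.06],"jaw": 0},
    {"angular": [0,0,0],"slide": [0,0,-0.04],"jaw": 0}
  ]
}}

```text
time_s: 4.9
tool_pos: [0.529, 0.2777, 0.3555]
tool_rot: [179.9, -0.0, 120.1]
force: [0.5, 0.4, -2.7]
grip_width: 0.0208
grasp_force: 30.0
```

```bash
python3 - <<'E'
from h import *
o=env.get_obs(); print({k:np.round(o[k],3).tolist() for k in ("time_s","tool_pos","tool_rot","grip_width","grasp_force","force")})
c=np.array([.611,-.2507]); 
for yaw in (-36,):
  a=np.radians(yaw); ex=np.array([np.cos(a),np.sin(a)]); ey=np.array([-ex[1],ex[0]])
  for n,p in dict(place=(0,66),pivot=(30,-123)).items(): print(n,c+p[0]*ex/1e3+p[1]*ey/1e3)
  print("grip board", [(np.array([.438,-.298])-c)@e for e in (ex,ey)], [(np.array([.4406,-.3019])-c)@e for e in (ex,ey)])
E
```

```text
{'time_s': 4.9, 'tool_pos': [0.529, 0.278, 0.356], 'tool_rot': [179.889, -0.007, 120.071], 'grip_width': 0.021, 'grasp_force': 29.999, 'force': [0.52, 0.419, -2.69]}
place [ 0.64979383 -0.19730488]
pivot [ 0.56297292 -0.36784265]
grip board [np.float64(-0.11215769759343192), np.float64(-0.13995335248053287)] [np.float64(-0.1077618909241164), np.float64(-0.14158027710263474)]
```

Request:
{"api": "step_arm", "payload": {
  "rows": [
    {"angular": [0,0,0],"slide": [-0.06,-0.044,0],"jaw": 0},
    {"angular": [0,0,0],"slide": [-0.08,-0.059,0],"jaw": 0},
    {"angular": [0,0,0],"slide": [-0.08,-0.059,0],"jaw": 0},
    {"angular": [0,0,0],"slide": [-0.08,-0.059,0],"jaw": 0},
    {"angular": [0,0,0],"slide": [-0.08,-0.059,0],"jaw": 0},
    {"angular": [0,0,0],"slide": [-0.038,-0.028,0],"jaw": 0},
    {"angular": [0,0,-0.0333],"slide": [0,0,0],"jaw": 0},
    {"angular": [0,0,-0.0333],"slide": [0,0,0],"jaw": 0},
    {"angular": [0,0,-0.0333],"slide": [0,0,0],"jaw": 0},
    {"angular": [0,0,-0.0333],"slide": [0,0,0],"jaw": 0}
  ]
}}

```text
time_s: 6.15
tool_pos: [0.5, 0.0194, 0.3539]
tool_rot: [180.0, -0.0, 144.2]
force: [0.1, 0.7, -3.1]
grip_width: 0.0207
grasp_force: 30.0
```

Request:
{"api": "step_arm", "payload": {
  "rows": [
    {"angular": [0,0,0],"slide": [-0.06,-0.015,0],"jaw": 0},
    {"angular": [0,0,0],"slide": [-0.1,-0.025,0],"jaw": 0},
    {"angular": [0,0,0],"slide": [-0.1,-0.025,0],"jaw": 0},
    {"angular": [0,0,0],"slide": [-0.1,-0.025,0],"jaw": 0},
    {"angular": [0,0,0],"slide": [-0.1,-0.025,0],"jaw": 0},
    {"angular": [0,0,0],"slide": [-0.1,-0.025,0],"jaw": 0},
    {"angular": [0,0,0],"slide": [-0.1,-0.025,0],"jaw": 0},
    {"angular": [0,0,0],"slide": [-0.04,-0.01,0],"jaw": 0},
    {"angular": [0,0,0],"slide": [0,0,0],"jaw": 0}
  ]
}}

```text
time_s: 7.28
tool_pos: [0.7321, -0.2588, 0.3515]
tool_rot: [-179.9, -0.1, 143.9]
force: [0.2, -0.1, -3.3]
grip_width: 0.0208
grasp_force: 30.0
```

```bash
python3 - <<'E'
from h import *
o=env.get_obs(); print({k:np.round(o[k],3).tolist() for k in ("time_s","qpos","tool_pos","tool_rot","grip_width","force")})
i=env.camera_info("wrist"); a=env.read_camera("wrist")[:,:,::-1]; cv2.imwrite("pics/w2.png",a)
np.save("w2.npy",i,allow_pickle=True)
E
```

```text
{'time_s': 7.275, 'qpos': [-0.718, 39.298, 41.676, 45.625, -25.346, 101.849, 82.256], 'tool_pos': [0.732, -0.259, 0.351], 'tool_rot': [-179.859, -0.115, 143.91], 'grip_width': 0.021, 'force': [0.223, -0.126, -3.341]}
```

View pics/w2.png

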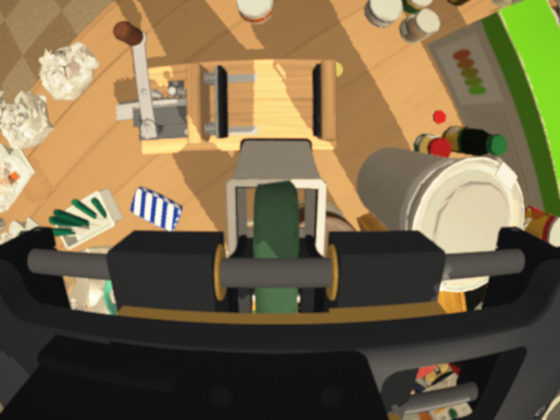

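The wrist view shows the board well. The fixed jaw's black face is at column ~316 (rows 65-140), the pad at column ~222, the lever pivot at (148,130) and the grip at (127,33). I zoom in for exact corners.

```bash
python3 - <<'E'
from h import *
a=cv2.imread("pics/w2.png")
c=cv2.resize(a[10:170,110:350],None,fx=3.3,fy=3.3,interpolation=cv2.INTER_CUBIC); cv2.imwrite("pics/w2c.png",c)
i=np.load("w2.npy",allow_pickle=True).item()
c=np.array([.611,-.2507]);al=np.radians(-36); ex=np.array([np.cos(al),np.sin(al)]); ey=np.array([-ex[1],ex[0]])
pts=dict(BR=(70,155,22),BL=(70,-155,22),FR=(-70,155,22),foot=(0,116,22),jl=(-55,116,22),jr=(55,116,22),jtl=(-55,116,92),jtr=(55,116,92),grip=(-109,-140,123),piv=(30,-123,65))
for n,p in pts.items():
    X=np.r_[c+p[0]*ex/1e3+p[1]*ey/1e3,p[2]/1e3]; print(n,((proj("wrist",X,i)-[110,10])*3.3).round(0))
E
```

```text
BR [[742. 464.]]
BL [[ 95. 474.]]
FR [[743. 166.]]
foot [[659. 311.]]
jl [[659. 194.]]
jr [[658. 430.]]
jtl [[677. 163.]]
jtr [[676. 438.]]
grip [[28. 56.]]
piv [[117. 389.]]
```

View pics/w2c.png

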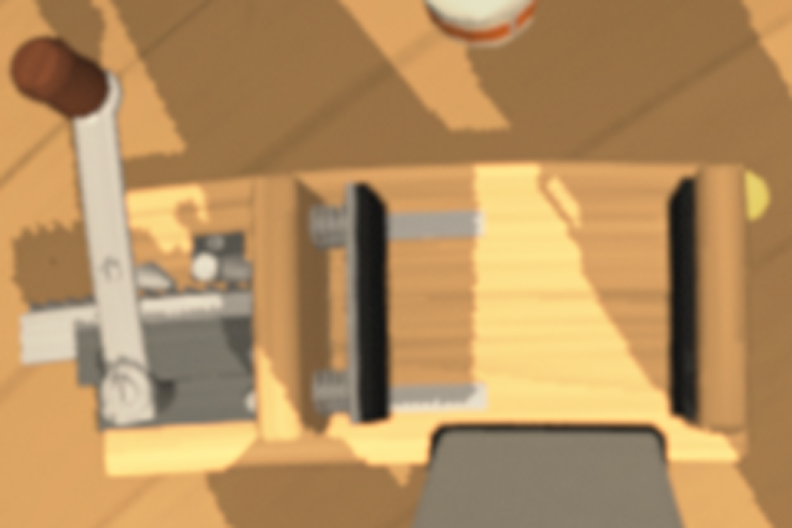

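Crop: board corners at BR (745,463) and BL (106,475), foot of the fixed jaw face at column ~671, foot of the pad face at ~388, pivot (123,392), grip top (42,68). The lower front edge of the held grater runs (435-665, 427). The x position and yaw agree with my estimate, and the board's y needs a few mm correction.

```bash
python3 - <<'E'
from h import *
i=np.load("w2.npy",allow_pickle=True).item()
c=np.array([.611,-.2507]);al=np.radians(-36); ex=np.array([np.cos(al),np.sin(al)]); ey=np.array([-ex[1],ex[0]])
B=lambda w:((w[:,:2]-c)@np.c_[ex,ey]*1e3).round(1)
f=lambda l:np.array(l)/3.3+[110,10]
print("jaw foot(0,116)",B(cast("wrist",f([(671,310)]),.023,i)),"jaw top",B(cast("wrist",f([(696,168),(696,430)]),.092,i)))
print("pivot(30,-123)",B(cast("wrist",f([(123,392)]),.068,i)),"grip",B(cast("wrist",f([(42,68),(88,95)]),.12,i)),"pad foot",B(cast("wrist",f([(388,300)]),.028,i)))
print("grip low",B(cast("wrist",f([(90,97)]),.07,i)))
w=cast("wrist",f([(435,427),(549,427),(665,427)]),.138,i)
t=np.array([.7321,-.2588]);print("foot front in tool xy",((w[:,:2]-t)@np.c_[-ex,ey]*1e3).round(1))
for y in (66,70): print(y,"move tool x,y (x500mm)",(c+y/1e3*ey-t)@np.c_[-ex,ey]/.5)
E
```

```text
jaw foot(0,116) [[ -0.5 121.3]] jaw top [[-53.1 123.5]
 [ 51.9 123.8]]
pivot(30,-123) [[  31.5 -119. ]] grip [[-103.5 -134.6]
 [ -88.5 -113.2]] pad foot [[-5.3 -6.4]]
grip low [[-103.2 -134.9]]
foot front in tool xy [[ 53.5 -38.5]
 [ 53.2   1.4]
 [ 53.5  42. ]]
66 move tool x,y (x500mm) [0.20546604 0.00274449]
70 move tool x,y (x500mm) [0.20546604 0.01074449]
```

Request:
{"api": "step_arm", "payload": {
  "rows": [
    {"angular": [0,0,0],"slide": [0.04,0.002,0],"jaw": 0},
    {"angular": [0,0,0],"slide": [0.065,0.003,0],"jaw": 0},
    {"angular": [0,0,0],"slide": [0.07,0.003,0],"jaw": 0},
    {"angular": [0,0,0],"slide": [0.038,0.001,0],"jaw": 0},
    {"angular": [0,0,0],"slide": [0,0,0.02],"jaw": 0},
    {"angular": [0,0,0],"slide": [0,0,0.05],"jaw": 0},
    {"angular": [0,0,0],"slide": [0,0,0.06],"jaw": 0},
    {"angular": [0,0,0],"slide": [0,0,0.05],"jaw": 0},
    {"angular": [0,0,0],"slide": [0,0,0.03],"jaw": 0},
    {"angular": [0,0,0],"slide": [0,0,0],"jaw": 0}
  ]
}}

```text
time_s: 8.57
tool_pos: [0.6482, -0.1901, 0.2473]
tool_rot: [-180.0, -0.1, 144.1]
force: [0.5, 0.3, -3.6]
grip_width: 0.0205
grasp_force: 30.0
```

Request:
{"api": "step_arm", "payload": {
  "rows": [
    {"angular": [0,0,0],"slide": [0,0,0.008],"jaw": 0},
    {"angular": [0,0,0],"slide": [0,0,0.006],"jaw": 0},
    {"angular": [0,0,0],"slide": [0,0,0],"jaw": 0}
  ]
}}

```text
time_s: 8.95
tool_pos: [0.6487, -0.1906, 0.2418]
tool_rot: [180.0, 0.0, 144.0]
force: [-0.7, 0.0, -2.9]
grip_width: 0.0203
grasp_force: 30.0
```

Request:
{"api": "step_arm", "payload": {
  "rows": [
    {"angular": [0,0,0],"slide": [0,0,0.006],"jaw": 0},
    {"angular": [0,0,0],"slide": [0,0,0.005],"jaw": 0},
    {"angular": [0,0,0],"slide": [0,0,0],"jaw": 0}
  ]
}}

```text
time_s: 9.32
tool_pos: [0.6486, -0.1905, 0.236]
tool_rot: [180.0, -0.0, 144.1]
force: [0.5, -0.4, -2.9]
grip_width: 0.0205
grasp_force: 30.0
```

Request:
{"api": "step_arm", "payload": {
  "rows": [
    {"angular": [0,0,0],"slide": [0,0,0.004],"jaw": 0},
    {"angular": [0,0,0],"slide": [0,0,0],"jaw": 0}
  ]
}}

```text
time_s: 9.57
tool_pos: [0.6491, -0.1907, 0.2359]
tool_rot: [179.9, 0.1, 144.1]
force: [-1.3, 0.6, 5.0]
grip_width: 0.0207
grasp_force: 30.0
```

Request:
{"api": "step_arm", "payload": {
  "rows": [
    {"angular": [0,0,0],"slide": [0,0,-0.002],"jaw": 0.9},
    {"angular": [0,0,0],"slide": [0,0,0],"jaw": 0.9},
    {"angular": [0,0,0],"slide": [0,0,0],"jaw": 0.9},
    {"angular": [0,0,0],"slide": [0,0,0],"jaw": 0.9},
    {"angular": [0,0,0],"slide": [0,0,0],"jaw": 0.9}
  ]
}}

```text
time_s: 10.2
tool_pos: [0.6486, -0.1906, 0.2349]
tool_rot: [-180.0, -0.0, 144.0]
force: [-1.1, 0.4, 0.4]
grip_width: 0.0631
grasp_force: 0.0
```

Request:
{"api": "step_arm", "payload": {
  "rows": [
    {"angular": [0,0,0],"slide": [0,0,-0.03],"jaw": 0.9},
    {"angular": [0,0,0],"slide": [0,0,-0.08],"jaw": 0.9},
    {"angular": [0,0,0],"slide": [0,0,-0.08],"jaw": 0.9},
    {"angular": [0,0,0],"slide": [0,0,-0.04],"jaw": 0.9},
    {"angular": [0,0,0],"slide": [0,0,0],"jaw": 0.9}
  ]
}}

```text
time_s: 10.82
tool_pos: [0.6493, -0.1913, 0.3529]
tool_rot: [179.9, 0.3, 144.0]
force: [-0.3, -0.1, -0.6]
grip_width: 0.0783
grasp_force: 0.0
```

```bash
python3 - <<'E'
from h import *
o=env.get_obs(); print({k:np.round(o[k],3).tolist() for k in ("time_s","qpos","tool_pos","tool_rot","grip_width","force")})
i=env.camera_info("wrist"); a=env.read_camera("wrist")[:,:,::-1]; s=env.read_camera("side")[:,:,::-1]
np.save("w3.npy",i,allow_pickle=True)
out=np.zeros((420,800,3),np.uint8); out[:]=0
out[:,:420]=cv2.resize(a[:,70:490],(420,420)); out[:, 420:]=cv2.resize(s[140:310,310:464],(380,420),interpolation=cv2.INTER_CUBIC)
cv2.imwrite("pics/w3.png",a);cv2.imwrite("pics/c3.png",out)
E
```

```text
{'time_s': 10.825, 'qpos': [-15.359, 24.264, 44.588, 67.229, -16.864, 94.498, 79.188], 'tool_pos': [0.649, -0.191, 0.353], 'tool_rot': [179.914, 0.251, 144.043], 'grip_width': 0.078, 'force': [-0.254, -0.097, -0.629]}
```

View pics/c3.png

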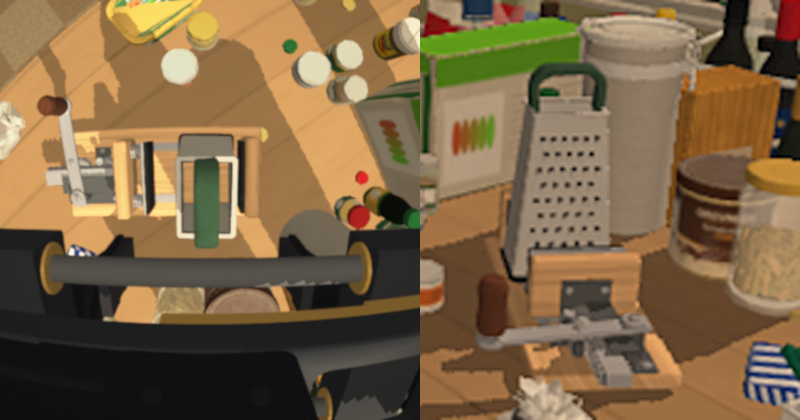

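The grater stands upright between the jaws, released. I check how well it is centred, and the grip's position, before operating the lever.

```bash
python3 - <<'E'
from h import *
i=np.load("w3.npy",allow_pickle=True).item()
al=np.radians(-36); ex=np.array([np.cos(al),np.sin(al)]); ey=np.array([-ex[1],ex[0]]); c=np.array([.611,-.2507])+.0045*ey
print("c",c)
B=lambda w:((w[:,:2]-c)@np.c_[ex,ey]*1e3).round(1)
print("front foot",B(cast("wrist",[(249,138),(303,138)],.026,i)))
s=lambda l:np.array(l)*[154/380,170/420]+[310,140]-[420*154/380,0]
print("side foot left corner",B(cast("side",s([(505,278)]),.023)), "bow ends",B(cast("side",s([(533,75),(605,75)]),.25)))
print("bow wrist",B(cast("wrist",[(276,158),(276,246)],.26,i)))
print("grip wrist top",B(cast("wrist",[(117,105)],.122,i)))
p=c+np.array([-.109,-.139])@np.array([ex,ey]); print("grip world",p)
a=cv2.imread("pics/w3.png"); hsv=cv2.cvtColor(a,cv2.COLOR_BGR2HSV); m=cv2.inRange(hsv,(0,100,30),(8,255,130)); m[:85]=0;m[125:]=0;m[:,:95]=0;m[:,145:]=0
q=np.argwhere(m)[:,::-1]; print(len(q),q.min(0),q.max(0),q.mean(0))
E
```

```text
c [ 0.61364503 -0.24705942]
front foot [[-53.1  27.6]
 [-53.2 108.5]]
side foot left corner [[-61.9  39.7]] bow ends [[-38.8  63.8]
 [ 35.9  58.9]]
bow wrist [[-46.2  67.5]
 [ 27.5  67.6]]
grip wrist top [[-106.9 -137.7]]
grip world [ 0.44376003 -0.29544419]Traceback (most recent call last):
  File "<stdin>", line 13, in <module>
    return umr_minimum(a, axis, None, out, keepdims, initial, where)
ValueError: zero-size array to reduction operation minimum which has no identity
```

Request:
{"api": "step_arm", "payload": {
  "rows": [
    {"angular": [0,0,0],"slide": [0.02,-0.04,0],"jaw": 0.7},
    {"angular": [0,0,0],"slide": [0.04,-0.08,0],"jaw": 0.7},
    {"angular": [0,0,0],"slide": [0.04,-0.08,0],"jaw": 0.7},
    {"angular": [0,0,0],"slide": [0.04,-0.08,0],"jaw": 0.7},
    {"angular": [0,0,0],"slide": [0.04,-0.08,0],"jaw": 0.7},
    {"angular": [0,0,0],"slide": [0.0255,-0.049,0],"jaw": 0.7},
    {"angular": [0,0,0],"slide": [0,0,0.05],"jaw": 0.7},
    {"angular": [0,0,0],"slide": [0,0,0.1],"jaw": 0.7},
    {"angular": [0,0,0],"slide": [0,0,0.1],"jaw": 0.7},
    {"angular": [0,0,0],"slide": [0,0,0.05],"jaw": 0.7}
  ]
}}

```text
time_s: 12.18
tool_pos: [0.4432, -0.2942, 0.1961]
tool_rot: [-179.9, -0.3, 144.1]
force: [0.7, 0.7, 0.1]
grip_width: 0.0609
grasp_force: 0.0
```

```bash
python3 - <<'E'
from h import *
o=env.get_obs(); print({k:np.round(o[k],3).tolist() for k in ("time_s","qpos","tool_pos","tool_rot","grip_width","force")})
i=env.camera_info("wrist"); a=env.read_camera("wrist")[:,:,::-1]; cv2.imwrite("pics/w4.png",a)
np.save("w4.npy",i,allow_pickle=True)
print(proj("wrist",np.array([.4456,-.2962,.123]),i))
E
```

```text
{'time_s': 12.175, 'qpos': [-15.885, 6.06, 50.079, 103.252, -4.808, 73.226, 89.524], 'tool_pos': [0.443, -0.294, 0.196], 'tool_rot': [-179.948, -0.317, 144.072], 'grip_width': 0.061, 'force': [0.677, 0.693, 0.062]}
[[273.88616426 221.59264378]]
```

View pics/w4.png

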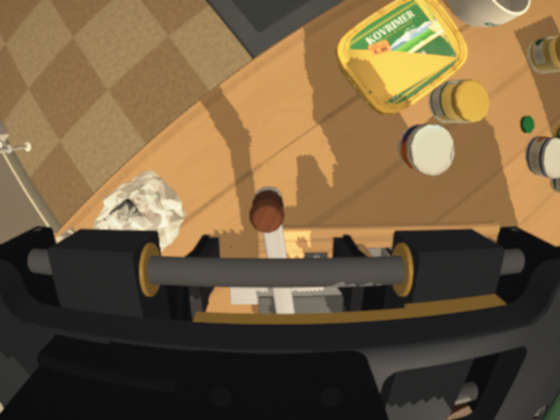

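The grip's top is at (267,213), 7 px left of and 9 px above the prediction. I shift by about +4 mm in tool x and −6 mm in tool y, then go down around it.

Request:
{"api": "step_arm", "payload": {
  "rows": [
    {"angular": [0,0,0],"slide": [0.007,-0.012,0],"jaw": 0.7},
    {"angular": [0,0,0],"slide": [0,0,0.06],"jaw": 0.7},
    {"angular": [0,0,0],"slide": [0,0,0.06],"jaw": 0.7},
    {"angular": [0,0,0],"slide": [0,0,0.06],"jaw": 0.7},
    {"angular": [0,0,0],"slide": [0,0,0.05],"jaw": 0.7},
    {"angular": [0,0,0],"slide": [0,0,0],"jaw": 0.7}
  ],
  "newtons": 3
}}

```text
time_s: 12.98
tool_pos: [0.4383, -0.2984, 0.0848]
tool_rot: [-180.0, -0.1, 144.0]
force: [0.1, -0.4, 0.0]
grip_width: 0.061
grasp_force: 0.0
```

Request:
{"api": "step_arm", "payload": {
  "rows": [
    {"angular": [0,0,0],"slide": [0,0,0],"jaw": 0.42},
    {"angular": [0,0,0],"slide": [0,0,0],"jaw": 0.42},
    {"angular": [0,0,0],"slide": [0,0,0],"jaw": 0.42},
    {"angular": [0,0,0],"slide": [0,0,0],"jaw": 0.42}
  ]
}}

```text
time_s: 13.48
tool_pos: [0.4393, -0.2986, 0.0854]
tool_rot: [180.0, 0.0, 144.1]
force: [-0.1, -0.6, -0.0]
grip_width: 0.0376
grasp_force: 0.0
```

Request:
{"api": "step_arm", "payload": {
  "rows": [
    {"angular": [0,0,0],"slide": [0,0.02,0],"jaw": 0.42},
    {"angular": [0,0,0],"slide": [0,0.02,0],"jaw": 0.42},
    {"angular": [0,0,0],"slide": [0,0.02,0],"jaw": 0.42},
    {"angular": [0,0,0],"slide": [0,0.01,0],"jaw": 0.42},
    {"angular": [0,0,0],"slide": [0,0,0],"jaw": 0.42}
  ]
}}

```text
time_s: 14.1
tool_pos: [0.4585, -0.27, 0.0846]
tool_rot: [-179.9, -0.1, 144.1]
force: [-5.9, -3.4, 1.5]
grip_width: 0.0516
grasp_force: 3.0
```

Request:
{"api": "step_arm", "payload": {
  "rows": [
    {"angular": [0,0,0],"slide": [0,0.009,0],"jaw": 0.42},
    {"angular": [0,0,0],"slide": [0,0,0],"jaw": 0.42}
  ]
}}

```text
time_s: 14.35
tool_pos: [0.461, -0.2665, 0.0845]
tool_rot: [-179.9, -0.1, 144.1]
force: [-5.8, -3.0, 1.5]
grip_width: 0.0601
grasp_force: 3.0
```

Request:
{"api": "step_arm", "payload": {
  "rows": [
    {"angular": [0,0,0],"slide": [0,0.008,0],"jaw": 0.42},
    {"angular": [0,0,0],"slide": [0,0,0],"jaw": 0.42}
  ]
}}

```text
time_s: 14.6
tool_pos: [0.4633, -0.2633, 0.0846]
tool_rot: [-179.9, -0.1, 144.0]
force: [-5.0, -3.9, 0.2]
grip_width: 0.0676
grasp_force: 3.0
```

The 3 N grip lets the fingers be forced open. I go back to rest and stiffen the fingers.

Request:
{"api": "step_arm", "payload": {
  "rows": [
    {"angular": [0,0,0],"slide": [0,-0.03,0],"jaw": 0.42},
    {"angular": [0,0,0],"slide": [0,-0.03,0],"jaw": 0.42},
    {"angular": [0,0,0],"slide": [0,-0.027,0],"jaw": 0.42},
    {"angular": [0,0,0],"slide": [0,0,0],"jaw": 0.42},
    {"angular": [0,0,0],"slide": [0,0,0],"jaw": 0.42}
  ],
  "newtons": 50
}}

```text
time_s: 15.22
tool_pos: [0.4395, -0.2981, 0.0851]
tool_rot: [179.9, 0.0, 144.1]
force: [0.5, 0.5, -1.1]
grip_width: 0.0365
grasp_force: 0.0
```

Request:
{"api": "step_arm", "payload": {
  "rows": [
    {"angular": [0,0,0],"slide": [0,0.02,0],"jaw": 0.42},
    {"angular": [0,0,0],"slide": [0,0.02,0],"jaw": 0.42},
    {"angular": [0,0,0],"slide": [0,0.02,0],"jaw": 0.42},
    {"angular": [0,0,0],"slide": [0,0.015,0],"jaw": 0.42},
    {"angular": [0,0,0],"slide": [0,0,0],"jaw": 0.42}
  ]
}}

```text
time_s: 15.85
tool_pos: [0.4601, -0.2675, 0.0845]
tool_rot: [-179.9, -0.1, 144.1]
force: [-5.7, -2.7, 1.0]
grip_width: 0.0366
grasp_force: 2.4
```

Request:
{"api": "step_arm", "payload": {
  "rows": [
    {"angular": [0,0,0],"slide": [0,0.008,0],"jaw": 0.42},
    {"angular": [0,0,0],"slide": [0,0,0],"jaw": 0.42}
  ]
}}

```text
time_s: 16.1
tool_pos: [0.4621, -0.2649, 0.0845]
tool_rot: [-179.9, -0.1, 144.1]
force: [-6.0, -3.6, 1.3]
grip_width: 0.0368
grasp_force: 3.0
```

Request:
{"api": "step_arm", "payload": {
  "rows": [
    {"angular": [0,0,0],"slide": [0,0.006,0],"jaw": 0.42},
    {"angular": [0,0,0],"slide": [0,0,0],"jaw": 0.42}
  ]
}}

```text
time_s: 16.35
tool_pos: [0.4638, -0.2628, 0.0845]
tool_rot: [-179.9, -0.1, 144.0]
force: [-6.0, -3.7, 0.9]
grip_width: 0.0365
grasp_force: 3.2
```

Request:
{"api": "step_arm", "payload": {
  "rows": [
    {"angular": [0,0,0],"slide": [0,0.005,0],"jaw": 0.42},
    {"angular": [0,0,0],"slide": [0,0,0],"jaw": 0.42}
  ]
}}

```text
time_s: 16.6
tool_pos: [0.464, -0.2625, 0.0845]
tool_rot: [-179.7, -0.1, 144.0]
force: [-8.5, -6.2, 0.4]
grip_width: 0.0369
grasp_force: 5.1
```

The lever hit its stop (force up to 10 N). I return it and measure the jaw's motion numerically from the side camera.

Request:
{"api": "step_arm", "payload": {
  "rows": [
    {"angular": [0,0,0],"slide": [0,-0.03,0],"jaw": 0.42},
    {"angular": [0,0,0],"slide": [0,-0.034,0],"jaw": 0.42},
    {"angular": [0,0,0],"slide": [0,-0.03,0],"jaw": 0.42},
    {"angular": [0,0,0],"slide": [0,0,0],"jaw": 0.42},
    {"angular": [0,0,0],"slide": [0,0,0],"jaw": 0.42}
  ]
}}

```text
time_s: 17.23
tool_pos: [0.4396, -0.2981, 0.0851]
tool_rot: [179.9, 0.0, 144.1]
force: [0.0, 0.7, -0.5]
grip_width: 0.0365
grasp_force: 0.0
```

```bash
cat > track.py <<'E'
from h import *
import sys
s=env.read_camera("side")[:,:,::-1]; cv2.imwrite(f"pics/s_{sys.argv[1]}.png",s)
t=cv2.imread("pics/side0.png")
al=np.radians(-36); ex=np.array([np.cos(al),np.sin(al)]); ey=np.array([-ex[1],ex[0]]); c=np.array([.6136,-.2471])
P=lambda y:proj("side",np.r_[c-.045*ey+y/1e3*ey,.075])[0]
k=4; up=lambda im:cv2.resize(im.astype(np.float32),None,fx=k,fy=k,interpolation=cv2.INTER_CUBIC)
for n,(x0,y0,x1,y1) in dict(block=(366,238,402,262),brk=(366,250,392,266),right=(385,238,404,268)).items():
    r=cv2.matchTemplate(up(s[y0-30:y1+8,x0-25:x1+20]),up(t[y0:y1,x0:x1]),cv2.TM_CCOEFF_NORMED)
    _,v,_,l=cv2.minMaxLoc(r); d=np.array(l)/k-[25,30]
    u=P(30)-P(0); print(n,round(v,3),"px",d,"mm",round(30*float(d@u/(u@u)),1))
E
python3 track.py 1; python3 -c "
from h import *;o=env.get_obs();print(o['time_s'],o['tool_pos'],o['force'])"
```

```text
block 0.933 px [-0.5  -1.25] mm 6.8
brk 0.972 px [-0.75 -1.25] mm 7.3
right 0.941 px [-0.5  -0.75] mm 4.5
17.275 [ 0.43966235 -0.29791823  0.08505638] [ 0.60900881  0.26801325 -0.04858497]
```

Request:
{"api": "step_arm", "payload": {
  "rows": [
    {"angular": [0,0,0],"slide": [0,0.03,0],"jaw": 0.42},
    {"angular": [0,0,0],"slide": [0,0.03,0],"jaw": 0.42},
    {"angular": [0,0,0],"slide": [0,0.024,0],"jaw": 0.42},
    {"angular": [0,0,0],"slide": [0,0.01,0],"jaw": 0.42},
    {"angular": [0,0,0],"slide": [0,0,0],"jaw": 0.42}
  ]
}}

```text
time_s: 17.9
tool_pos: [0.4634, -0.262, 0.0844]
tool_rot: [-179.7, -0.2, 144.0]
force: [-7.9, -5.2, 2.8]
grip_width: 0.0367
grasp_force: 4.4
```

Request:
{"api": "step_arm", "payload": {
  "rows": [
    {"angular": [0,0,0],"slide": [0,-0.03,0],"jaw": 0.42},
    {"angular": [0,0,0],"slide": [0,-0.034,0],"jaw": 0.42},
    {"angular": [0,0,0],"slide": [0,-0.03,0],"jaw": 0.42},
    {"angular": [0,0,0],"slide": [0,0,0],"jaw": 0.42},
    {"angular": [0,0,0],"slide": [0,0,0],"jaw": 0.42}
  ]
}}

```text
time_s: 18.52
tool_pos: [0.4395, -0.2982, 0.0851]
tool_rot: [180.0, 0.0, 144.1]
force: [0.3, -0.0, 0.3]
grip_width: 0.0366
grasp_force: 0.0
```

```bash
python3 track.py 2
```

```text
block 0.876 px [-1.25 -2.75] mm 15.2
brk 0.962 px [-1.5 -3. ] mm 16.9
right 0.835 px [-1.75 -2.75] mm 16.4
```

Request:
{"api": "step_arm", "payload": {
  "rows": [
    {"angular": [0,0,0],"slide": [0,0.03,0],"jaw": 0.42},
    {"angular": [0,0,0],"slide": [0,0.03,0],"jaw": 0.42},
    {"angular": [0,0,0],"slide": [0,0.024,0],"jaw": 0.42},
    {"angular": [0,0,0],"slide": [0,0.01,0],"jaw": 0.42},
    {"angular": [0,0,0],"slide": [0,0,0],"jaw": 0.42}
  ]
}}

```text
time_s: 19.2
tool_pos: [0.4634, -0.262, 0.0844]
tool_rot: [-179.7, -0.2, 144.0]
force: [-7.2, -4.1, 3.3]
grip_width: 0.0368
grasp_force: 4.4
```

Request:
{"api": "step_arm", "payload": {
  "rows": [
    {"angular": [0,0,0],"slide": [0,-0.03,0],"jaw": 0.42},
    {"angular": [0,0,0],"slide": [0,-0.034,0],"jaw": 0.42},
    {"angular": [0,0,0],"slide": [0,-0.03,0],"jaw": 0.42},
    {"angular": [0,0,0],"slide": [0,0,0],"jaw": 0.42},
    {"angular": [0,0,0],"slide": [0,0,0],"jaw": 0.42}
  ]
}}

```text
time_s: 19.82
tool_pos: [0.4395, -0.2982, 0.0851]
tool_rot: [180.0, 0.0, 144.1]
force: [0.5, -0.3, 0.2]
grip_width: 0.0364
grasp_force: 0.0
```

```bash
python3 track.py 3
```

```text
block 0.782 px [-1.5 -4.5] mm 23.6
brk 0.851 px [-2.   -4.75] mm 25.9
right 0.773 px [-2.75 -4.25] mm 25.4
```

Each stroke moves the jaw about one tooth. I do strokes 4 and 5.

Request:
{"api": "step_arm", "payload": {
  "rows": [
    {"angular": [0,0,0],"slide": [0,0.03,0],"jaw": 0.42},
    {"angular": [0,0,0],"slide": [0,0.03,0],"jaw": 0.42},
    {"angular": [0,0,0],"slide": [0,0.024,0],"jaw": 0.42},
    {"angular": [0,0,0],"slide": [0,0.01,0],"jaw": 0.42},
    {"angular": [0,0,0],"slide": [0,0,0],"jaw": 0.42}
  ]
}}

```text
time_s: 20.5
tool_pos: [0.4634, -0.2621, 0.0844]
tool_rot: [-179.7, -0.2, 144.0]
force: [-7.6, -5.3, 2.8]
grip_width: 0.0369
grasp_force: 4.4
```

Request:
{"api": "step_arm", "payload": {
  "rows": [
    {"angular": [0,0,0],"slide": [0,-0.03,0],"jaw": 0.42},
    {"angular": [0,0,0],"slide": [0,-0.034,0],"jaw": 0.42},
    {"angular": [0,0,0],"slide": [0,-0.03,0],"jaw": 0.42},
    {"angular": [0,0,0],"slide": [0,0,0],"jaw": 0.42},
    {"angular": [0,0,0],"slide": [0,0,0],"jaw": 0.42}
  ]
}}

```text
time_s: 21.12
tool_pos: [0.4395, -0.2982, 0.0851]
tool_rot: [180.0, 0.0, 144.1]
force: [-0.1, 1.3, 0.7]
grip_width: 0.0363
grasp_force: 0.0
```

```bash
python3 track.py 4
```

```text
block 0.691 px [-1.   -6.25] mm 30.3
brk 0.723 px [-0.75 -7.  ] mm 33.1
right 0.751 px [-4.   -6.25] mm 37.3
```

Request:
{"api": "step_arm", "payload": {
  "rows": [
    {"angular": [0,0,0],"slide": [0,0.03,0],"jaw": 0.42},
    {"angular": [0,0,0],"slide": [0,0.03,0],"jaw": 0.42},
    {"angular": [0,0,0],"slide": [0,0.024,0],"jaw": 0.42},
    {"angular": [0,0,0],"slide": [0,0.01,0],"jaw": 0.42},
    {"angular": [0,0,0],"slide": [0,0,0],"jaw": 0.42}
  ]
}}

```text
time_s: 21.8
tool_pos: [0.4633, -0.262, 0.0845]
tool_rot: [-179.7, -0.2, 144.0]
force: [-7.7, -4.9, 2.6]
grip_width: 0.0365
grasp_force: 4.5
```

Request:
{"api": "step_arm", "payload": {
  "rows": [
    {"angular": [0,0,0],"slide": [0,-0.03,0],"jaw": 0.42},
    {"angular": [0,0,0],"slide": [0,-0.034,0],"jaw": 0.42},
    {"angular": [0,0,0],"slide": [0,-0.03,0],"jaw": 0.42},
    {"angular": [0,0,0],"slide": [0,0,0],"jaw": 0.42},
    {"angular": [0,0,0],"slide": [0,0,0],"jaw": 0.42}
  ]
}}

```text
time_s: 22.42
tool_pos: [0.4395, -0.2981, 0.0851]
tool_rot: [180.0, 0.0, 144.1]
force: [0.3, 0.3, 0.1]
grip_width: 0.0365
grasp_force: 0.0
```

```bash
python3 track.py 5
```

```text
block 0.645 px [-1. -8.] mm 38.2
brk 0.68 px [-0.75 -8.75] mm 41.0
right 0.742 px [-5. -8.] mm 47.4
```

Five teeth (about 50 mm) are done, so by measurement the gap is nearly closed. I look from above before the decisive stroke.

Request:
{"api": "step_arm", "payload": {
  "rows": [
    {"angular": [0,0,0],"slide": [0,0,0],"jaw": 0.7},
    {"angular": [0,0,0],"slide": [0,0,-0.05],"jaw": 0.7},
    {"angular": [0,0,0],"slide": [0,0,-0.11],"jaw": 0.7},
    {"angular": [0,0,0],"slide": [0,0,-0.12],"jaw": 0.7},
    {"angular": [0,0,0],"slide": [0,0,-0.12],"jaw": 0.7},
    {"angular": [0,0,0],"slide": [0,0,-0.1],"jaw": 0.7},
    {"angular": [0,0,0],"slide": [0,0,-0.04],"jaw": 0.7}
  ]
}}

```text
time_s: 23.35
tool_pos: [0.4401, -0.2989, 0.3584]
tool_rot: [179.9, 0.3, 144.1]
force: [0.5, 0.3, -0.5]
grip_width: 0.0611
grasp_force: 0.0
```

Request:
{"api": "step_arm", "payload": {
  "rows": [
    {"angular": [0,0,0],"slide": [-0.04,0.02,0],"jaw": 0.7},
    {"angular": [0,0,0],"slide": [-0.08,0.04,0],"jaw": 0.7},
    {"angular": [0,0,0],"slide": [-0.08,0.05,0],"jaw": 0.7},
    {"angular": [0,0,0],"slide": [-0.08,0.05,0],"jaw": 0.7},
    {"angular": [0,0,0],"slide": [-0.08,0.05,0],"jaw": 0.7},
    {"angular": [0,0,0],"slide": [-0.06,0.05,0],"jaw": 0.7},
    {"angular": [0,0,0],"slide": [-0.03,0.02,0],"jaw": 0.7},
    {"angular": [0,0,0],"slide": [0,0,0],"jaw": 0.7}
  ]
}}

```text
time_s: 24.35
tool_pos: [0.7046, -0.3166, 0.3529]
tool_rot: [-179.9, -0.1, 144.2]
force: [0.4, -0.0, -0.8]
grip_width: 0.0609
grasp_force: 0.0
```

```bash
python3 - <<'E'
from h import *
o=env.get_obs(); print({k:np.round(o[k],3).tolist() for k in ("time_s","tool_pos","tool_rot")})
i=env.camera_info("wrist"); a=env.read_camera("wrist")[:,:,::-1]; cv2.imwrite("pics/w5.png",a)
np.save("w5.npy",i,allow_pickle=True)
al=np.radians(-36); ex=np.array([np.cos(al),np.sin(al)]); ey=np.array([-ex[1],ex[0]]); c=np.array([.6136,-.2471])
W=lambda x,y,z:np.r_[c+x/1e3*ex+y/1e3*ey,z/1e3]
for p in [(0,-70,88),(0,116,92),(0,38,60),(70,-155,22),(-70,155,22)]: print(p,proj("wrist",W(*p),i).round(1))
cv2.imwrite("pics/w5c.png",cv2.resize(a[40:220,170:370],(800,600)[:1]+(600,) if 0 else (660,594),interpolation=cv2.INTER_CUBIC))
E
```

```text
{'time_s': 24.35, 'tool_pos': [0.705, -0.317, 0.353], 'tool_rot': [-179.941, -0.112, 144.166]}
(0, -70, 88) [[223.9  92.3]]
(0, 116, 92) [[365.6  94.4]]
(0, 38, 60) [[304.8  94.1]]
(70, -155, 22) [[177.5 143.9]]
(-70, 155, 22) [[377.4  56.8]]
```

```bash
python3 - <<'E'
from h import *
a=cv2.imread("pics/w5.png"); cv2.imwrite("pics/w5d.png",cv2.resize(a[40:200,170:390],None,fx=3.6,fy=3.6,interpolation=cv2.INTER_CUBIC))
E
```

```text
(no output)
```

View pics/w5d.png

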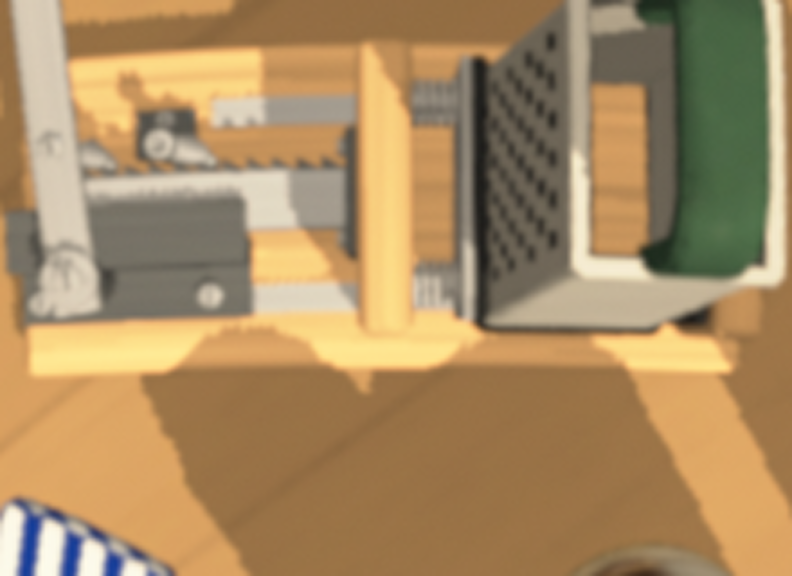

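The pad's plate and face (columns 462-487) lie close to the grater's broad side, with the springs still long. The block's front edge is at column 411. I quantify this.

```bash
python3 - <<'E'
from h import *
i=np.load("w5.npy",allow_pickle=True).item(); j=np.load("w2.npy",allow_pickle=True).item()
al=np.radians(-36); ex=np.array([np.cos(al),np.sin(al)]); ey=np.array([-ex[1],ex[0]]); c=np.array([.6136,-.2471])
B=lambda w:((w[:,:2]-c)@np.c_[ex,ey]*1e3).round(1).tolist()
f=lambda l:np.array(l)/3.6+[170,40]; g=lambda l:np.array(l)/3.3+[110,10]
print("block front top",B(cast("wrist",f([(411,45),(411,330)]),.088,i)),"pad back/face top",B(cast("wrist",f([(462,62),(484,62)]),.079,i)))
print("w2 block front",B(cast("wrist",g([(297,180)]),.088,j)),"pad back/face top",B(cast("wrist",g([(349,185),(360,185)]),.079,j)))
print("grater foot",B(cast("wrist",f([(482,328),(662,330)]),.024,i)))
print("pad foot",B(cast("wrist",f([(486,318)]),.026,i)))
E
```

```text
block front top [[-53.0, 8.5], [53.0, 9.0]] pad back/face top [[-48.8, 27.6], [-49.0, 35.7]]
w2 block front [[-51.3, -39.0]] pad back/face top [[-49.7, -19.4], [-49.5, -14.8]]
grater foot [[52.6, 40.2], [51.1, 117.2]]
pad foot [[48.3, 41.6]]
```

The pad is still out and its face is about 1 mm from the grater, so exactly one more stroke is right.

Request:
{"api": "step_arm", "payload": {
  "rows": [
    {"angular": [0,0,0],"slide": [0.03,-0.02,0],"jaw": 0.7},
    {"angular": [0,0,0],"slide": [0.06,-0.05,0],"jaw": 0.7},
    {"angular": [0,0,0],"slide": [0.08,-0.05,0],"jaw": 0.7},
    {"angular": [0,0,0],"slide": [0.08,-0.05,0],"jaw": 0.7},
    {"angular": [0,0,0],"slide": [0.08,-0.05,0],"jaw": 0.7},
    {"angular": [0,0,0],"slide": [0.08,-0.04,0],"jaw": 0.7},
    {"angular": [0,0,0],"slide": [0.04,-0.02,0],"jaw": 0.7},
    {"angular": [0,0,0],"slide": [0,0,0],"jaw": 0.7},
    {"angular": [0,0,0],"slide": [0,0,0.05],"jaw": 0.7},
    {"angular": [0,0,0],"slide": [0,0,0.1],"jaw": 0.7}
  ]
}}

```text
time_s: 25.65
tool_pos: [0.4409, -0.299, 0.2806]
tool_rot: [179.9, 0.3, 144.1]
force: [0.9, 0.1, -1.2]
grip_width: 0.0606
grasp_force: 0.0
```

Request:
{"api": "step_arm", "payload": {
  "rows": [
    {"angular": [0,0,0],"slide": [0,0,0.1],"jaw": 0.7},
    {"angular": [0,0,0],"slide": [0,0,0.1],"jaw": 0.7},
    {"angular": [0,0,0],"slide": [0,0,0.09],"jaw": 0.7},
    {"angular": [0,0,0],"slide": [0,0,0.07],"jaw": 0.7},
    {"angular": [0,0,0],"slide": [0,0,0.03],"jaw": 0.7},
    {"angular": [0,0,0],"slide": [0,0,0],"jaw": 0.42},
    {"angular": [0,0,0],"slide": [0,0,0],"jaw": 0.42},
    {"angular": [0,0,0],"slide": [0,0,0],"jaw": 0.42},
    {"angular": [0,0,0],"slide": [0,0,0],"jaw": 0.42}
  ]
}}

```text
time_s: 26.78
tool_pos: [0.4397, -0.2987, 0.0859]
tool_rot: [179.9, 0.1, 144.1]
force: [-0.1, 0.7, -0.9]
grip_width: 0.0376
grasp_force: 0.0
```

Request:
{"api": "step_arm", "payload": {
  "rows": [
    {"angular": [0,0,0],"slide": [0,0.03,0],"jaw": 0.42},
    {"angular": [0,0,0],"slide": [0,0.03,0],"jaw": 0.42},
    {"angular": [0,0,0],"slide": [0,0.017,0],"jaw": 0.42},
    {"angular": [0,0,0],"slide": [0,0,0],"jaw": 0.42}
  ]
}}

```text
time_s: 27.28
tool_pos: [0.4587, -0.2687, 0.0849]
tool_rot: [-179.7, -0.2, 144.0]
force: [-7.8, -5.3, 3.3]
grip_width: 0.037
grasp_force: 3.9
```

Request:
{"api": "step_arm", "payload": {
  "rows": [
    {"angular": [0,0,0],"slide": [0,0.01,0],"jaw": 0.42},
    {"angular": [0,0,0],"slide": [0,0.007,0],"jaw": 0.42},
    {"angular": [0,0,0],"slide": [0,0,0],"jaw": 0.42}
  ]
}}

```text
time_s: 27.65
tool_pos: [0.4629, -0.2632, 0.0848]
tool_rot: [-179.6, -0.2, 143.9]
force: [-9.7, -6.5, 3.7]
grip_width: 0.0369
grasp_force: 5.3
```

Request:
{"api": "step_arm", "payload": {
  "rows": [
    {"angular": [0,0,0],"slide": [0,0.006,0],"jaw": 0.42},
    {"angular": [0,0,0],"slide": [0,0,0],"jaw": 0.42}
  ]
}}

```text
time_s: 27.9
tool_pos: [0.4637, -0.2622, 0.0848]
tool_rot: [-179.5, -0.2, 143.8]
force: [-11.1, -8.9, 5.0]
grip_width: 0.0371
grasp_force: 6.8
```

Request:
{"api": "step_arm", "payload": {
  "rows": [
    {"angular": [0,0,0],"slide": [0,-0.03,0],"jaw": 0.42},
    {"angular": [0,0,0],"slide": [0,-0.034,0],"jaw": 0.42},
    {"angular": [0,0,0],"slide": [0,-0.036,0],"jaw": 0.42},
    {"angular": [0,0,0],"slide": [0,0,0],"jaw": 0.42},
    {"angular": [0,0,0],"slide": [0,0,0],"jaw": 0.42}
  ]
}}

```text
time_s: 28.52
tool_pos: [0.4396, -0.2981, 0.0851]
tool_rot: [179.9, 0.0, 144.1]
force: [0.4, 0.4, -0.6]
grip_width: 0.0364
grasp_force: 0.0
```

Request:
{"api": "step_arm", "payload": {
  "rows": [
    {"angular": [0,0,0],"slide": [0,0,0],"jaw": 0.7},
    {"angular": [0,0,0],"slide": [0,0,-0.05],"jaw": 0.7},
    {"angular": [0,0,0],"slide": [0,0,-0.11],"jaw": 0.7},
    {"angular": [0,0,0],"slide": [0,0,-0.12],"jaw": 0.7},
    {"angular": [0,0,0],"slide": [0,0,-0.12],"jaw": 0.7},
    {"angular": [0,0,0],"slide": [0,0,-0.1],"jaw": 0.7},
    {"angular": [0,0,0],"slide": [0,0,-0.04],"jaw": 0.7}
  ]
}}

```text
time_s: 29.4
tool_pos: [0.4403, -0.2987, 0.3583]
tool_rot: [179.9, 0.3, 144.1]
force: [0.1, -0.0, -0.9]
grip_width: 0.0607
grasp_force: 0.0
```

Request:
{"api": "step_arm", "payload": {
  "rows": [
    {"angular": [0,0,0],"slide": [-0.04,0.02,0],"jaw": 0.7},
    {"angular": [0,0,0],"slide": [-0.08,0.04,0],"jaw": 0.7},
    {"angular": [0,0,0],"slide": [-0.08,0.05,0],"jaw": 0.7},
    {"angular": [0,0,0],"slide": [-0.08,0.05,0],"jaw": 0.7},
    {"angular": [0,0,0],"slide": [-0.08,0.05,0],"jaw": 0.7},
    {"angular": [0,0,0],"slide": [-0.06,0.05,0],"jaw": 0.7},
    {"angular": [0,0,0],"slide": [-0.03,0.02,0],"jaw": 0.7},
    {"angular": [0,0,0],"slide": [0,0,0],"jaw": 0.7}
  ]
}}

```text
time_s: 30.4
tool_pos: [0.7047, -0.3164, 0.353]
tool_rot: [-179.9, -0.1, 144.2]
force: [0.3, 0.3, -0.4]
grip_width: 0.061
grasp_force: 0.0
```

```bash
python3 - <<'E'
from h import *
o=env.get_obs(); print({k:np.round(o[k],3).tolist() for k in ("time_s","tool_pos","tool_rot")})
i=env.camera_info("wrist"); a=env.read_camera("wrist")[:,:,::-1]; cv2.imwrite("pics/w6.png",a); np.save("w6.npy",i,allow_pickle=True)
b=cv2.imread("pics/w5.png"); k=8; up=lambda im:cv2.resize(im.astype(np.float32),None,fx=k,fy=k,interpolation=cv2.INTER_CUBIC)
# crop (x,y)/3.6+[170,40]
for n,(x0,y0,x1,y1) in dict(boardcorner=(174,126,205,150),bracket=(205,95,236,130),block=(266,105,288,135),blockfront=(278,70,292,105),pad=(294,95,306,132),grater=(320,95,352,125),rim=(308,128,350,134),fixed=(360,115,382,147)).items():
    r=cv2.matchTemplate(up(a[y0-4:y1+4,x0-16:x1+16]),up(b[y0:y1,x0:x1]),cv2.TM_CCOEFF_NORMED); _,v,_,l=cv2.minMaxLoc(r); print(n,round(v,3),np.array(l)/k-[16,4])
E
```

```text
{'time_s': 30.4, 'tool_pos': [0.705, -0.316, 0.353], 'tool_rot': [-179.944, -0.114, 144.188]}
boardcorner 0.999 [-0.125  0.   ]
bracket 0.996 [-0.25  0.  ]
block 0.985 [ 4.75  -0.125]
blockfront 0.904 [3.5 1. ]
pad 0.995 [0.125 0.125]
grater 0.999 [0.125 0.   ]
rim 0.995 [-0.375  0.   ]
fixed 0.998 [-0.125  0.   ]
```

After stroke 6 the block advanced about 6.4 mm while the pad and grater stayed put. The pad is pushed in roughly 6-7 mm, mid-range, and the robot is clear of everything.

```bash
python3 -c "
from cell import env
print(env.sign_off())"
```

```text
the job is handed in; nothing more can be done
None
```

The grater stands upright between the jaws and is clamped after six lever strokes, with the sprung pad pushed in about 6–7 mm by camera measurement (allowed 3–13 mm); the job was handed in at about 30 s, and the hand-in returned no verdict.

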